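Set sprung tweezers to the gap gauge and hold

TASK

Pick up the big sprung tweezers by their two finger pads, carry them to the gap gauge and squeeze them to the gap it shows: tips pointing away from you, the left tip hovering about a centimetre above the left rib and the right tip above the right rib, touching neither. Do not let the tips close onto each other, do not shift the gauge's sliding rib, and leave the things round about where they are. Finish while still holding the tweezers there, level and steady at that gap; do not put them down or let go.

Things in the scene. Friction and masses are not known exactly. Their poses are not given: they have to be found in the camera images.
- tweezers_grip (a point): Centre of the big sprung tweezers, midway between their two finger pads and half-way up (7 mm above their underside). Own +x points to the tips, 69 mm ahead; +y to the left leg; z up. They start flat on the worktop, tips away from the robot. Grasp from above across the two black pads (along own y), each 28 mm long and 14 mm tall on the outside of a leg, level with this point.
- tip_left (a point): Tip of the left (+y) leg of the tweezers: middle of its 3 mm thickness, 1 mm from its end, on the underside of the tip (5 mm above the underside of the tweezers, 2 mm below tweezers_grip when level).
- tip_right (a point): Tip of the right (-y) leg, the same point as on the left.
- rib_left (a point): Middle of the top of the gauge's left rib. Own +x points along the rib, away from the robot, +y to the left. The rib is dark, 28 mm long (x), 5 mm wide (y), its top 18 mm above the worktop, fixed 15 mm left of the plate's centre.
- rib_right (a point): Middle of the top of the gauge's right rib, like the left one but on a steel slide, 15 to 29 mm to the right of it (centre to centre): this differs from run to run and is the gap to set. The slide moves if pushed with over 1.5 N.
- tweezers: The whole tweezers, legs included: steel, 158 mm long, 14 mm tall, about 60 g, balanced some 1 cm behind the pads' middle; origin under tweezers_grip, same axes; the solid joined end is 64 to 89 mm behind. Untouched, they measure 40 mm over the outsides of the pads and 44 mm between the tips; a 31 mm grip gives a tip gap of about 27 mm, and each further 1 mm takes off about 2 mm, equally on both sides.
- leg_left: Left leg; origin at its pivot on the underside, +x along it to the tip. It turns on a pivot 64 mm behind tweezers_grip and 6 mm left of the middle line, sprung outward: squeezing the pads takes about 6 N at first touch, 9 to 13 N at the gauge's gaps. The grip width alone sets the gap.
- leg_right: Right leg of the tweezers; origin at its pivot, on the underside, +x along the leg to the tip.
- gauge: The gap gauge: aluminium plate 60 (x) x 76 (y) x 10 mm fixed to the worktop, with two dark parallel ribs on top; origin under the plate's centre, axes as the ribs.
- flux_jar: Bystander: jar, 38 mm across, 26 mm tall; origin under its centre.
- board_phone: Bystander: green circuit board 36 x 66 x 8 mm; origin under its centre.
- tip_tin: Bystander: small round tin, 34 mm across, 18 mm tall; origin under its centre.
- driver_red: Bystander: screwdriver 21 x 159 x 21 mm lying flat; origin under its centre.
Not all that is in view belongs to the job. Of the things that look like the gauge, the smallest one is meant.

How it is judged:
By the outcome, as a careful person would: the job done as asked, in the order asked, and still so for the second after the job is handed in, while the arm keeps its last pose, push and grip.
It also fails if it takes over 38 s, if anything falls off the work surface, if the arm or the gripper's body presses on something with over 40 N, if the wrist force passes 120 N, or if a joint passes its speed limit or range.

ROBOT

A 7-joint arm with a two-finger parallel gripper is mounted at the origin on a cart in front of the work surface, level with it; the furniture and walls round the work are solid. World frame = base frame: x ahead of the robot, y to its left, z up, the work surface at z = 0. Lengths are in m, angles in degrees, forces in N, time in s.
With the tool pointing down it reaches from about 0.4 to 0.875 m from the base axis. Payload 19.3 kg.
Tool frame: the origin (TCP) lies between the finger pads; the fingertips stand 19 mm ahead of it and the grasp point (between the pads) is the TCP; z points along the fingers, y is the line along which they close (so a half turn about z gives the same grasp; the last joint's range is limited). The gripper opens to 85 mm and grips with 20 to 120 N. Pads are 22 mm wide; open, the fingers measure 114 mm over their backs; the gripper's body (76 mm by 85 mm) begins 54 mm behind the grasp point. The pads swing forward as they close: fully open they stand 13 mm farther back than shut.
Start: joints at [-72.777, 29.874, -2.08, 91.645, 1.215, 58.505, -6.463], TCP at [0.226, 0.583, 0.25] pointing down, gripper open.
Joint ranges: [-166.77, 166.77], [-17.47, 122.26], [-85.68, 81.53], [9.62, 139.38], [-72.42, 252.41], [9.2, 110.78], [-144.41, 144.41]. Speed limits (degrees/s): [108.29, 108.29, 136.94, 136.94, 172.46, 172.46, 172.46].

INTERFACE

Orientations are given as a 3x3 rotation matrix whose columns are the frame's x, y, z axes.
In Python, from station import get_obs, viewer, robot, boxes_of gives the robot as it stands.
- The arm moves only by the tool servo_tool, never from a script. Its argument "motion" is a list of rows, each a list of 7 numbers: the shift along the tool's x, y, z in mm, then the turn, a rotation vector about the tool's x, y, z in degrees, then the finger opening in mm, from 0 to 85.4. A call has 1 to 10 rows; each row shifts and turns the commanded pose from where the row before left it, along the tool's axes as they then stand; what a row does not reach is not made up. A row lasts 1/8 s, in which the tool goes at most 62.5 mm and 10.7 degrees, less where a joint would pass 70% of its speed; a pose out of reach is approached as far as the arm can. A call with a gripper value outside its range is refused whole. The fingers move at their own pace and stop on an object; "force" is the grip in N (left out, the last holds). Time passes only in rows, so rows that do not move let the fingers close. It gives the time, the measured TCP pose, the force, the opening and the grip force at its end, in the units of the state.
- get_obs(): the state, without advancing time (a new reading comes with each control period).
- viewer.grab_frame(name): name is "scene" or "top"; returns a dict with "pixels" (400x640x3 uint8, red, green, blue), "K" (3x3 intrinsics, pixels), "cam_to_world" (4x4, takes a point from camera to world coordinates). Camera axes: x right, y down, z forward; pixel columns grow to the right and rows downward; lengths in m; the calibration is good to about 2 mm. A picture is of the moment at which its call begins. There is no depth.
- robot.close_job(): hands the job in; it is judged then, once.
Trained networks look in a picture, given as the dict that the camera call returned (one of the last four; its "shot" number tells which), for a name from the list of things; names that differ only in an ending like _2 or _b are one class to them, and where a whole thing is asked for, a point or a joint stands for the part that bears it (a point fixed in the world has none). Each returns a list of dicts, best first, with "conf" (0 to 1); they miss things now and then, are a little off and sometimes report something else, mostly with a low value. They report only what shows in the picture. A call takes as long as a camera call. They do not tell look-alikes from the thing itself.
- boxes_of(picture, thing): "at" ([x, y, z] in m, in world coordinates, good to about 4 mm: the middle of the surface that is visible of it).
The state is a dict: "clock": time; "qpos": joint angles; "joint_velocities": joint speeds; "joint_torque": joint torques, N m; "tcp_pos": TCP position; "ee_rot": TCP orientation; "contact_force": force on the tool from outside, world axes, zero at the start; "ft_torque": the same for the moment, N m; "opening": finger opening in m; "grip_force": force on a finger pad.
Only numpy, scipy, OpenCV 4.12 (cv2) and the standard library are available. Lean on these libraries where they do the work, as an engineer would, in place of code of your own. Each camera call takes 0.05 s, during which the arm holds its last target. There are 200 camera calls.

## Working session

There is one attempt and no reset: what is moved stays moved. The work goes in short steps, Python scripts to look and compute and a tool call to move; the robot and the scene stay as the last step left them, time stands still between calls to the robot, and variables do not carry over. Pictures are saved under pics/ and viewed, at most 10 in all, crops included, and the job is handed in when it is done.

Besides the shell and the picture viewer there is one more tool, called as name(argument=value, ...), one argument or row to a line, values as JSON. servo_tool: Moves the arm, as the interface text tells. Its arguments: {"type":"object","properties":{"motion":{"type":"array","items":{"type":"array","items":{"type":"number"}}},"force":{"type":"number"}},"required":["motion"]}

```bash
mkdir -p pics; cat > h.py <<'E'
import numpy as np, cv2
from station import get_obs, viewer, robot, boxes_of
def grab(n,f=None):
    p=viewer.grab_frame(n)
    if f: cv2.imwrite('pics/'+f,p['pixels'][:,:,::-1])
    return p
def px2w(p,u,v,z):
    K=np.array(p['K']);T=np.array(p['cam_to_world'])
    d=T[:3,:3]@np.linalg.solve(K,[u,v,1]);o=T[:3,3]
    return o+d*(z-o[2])/d[2]
def w2px(p,X):
    K=np.array(p['K']);T=np.array(p['cam_to_world'])
    c=K@(T[:3,:3].T@(np.array(X)-T[:3,3]));return c[:2]/c[2]
E
python3 - <<'E'
from h import *
for n in('scene','top'):
    p=grab(n,n+'0.png'); print(n,np.round(p['cam_to_world'],3).tolist(),np.round(p['K'],0).tolist())
    for t in('tweezers','tweezers_grip','tip_left','tip_right','gauge','rib_left','rib_right','flux_jar','board_phone','tip_tin','driver_red'):
        for r in boxes_of(p,t): print(t,np.round(r['at'],4),round(r['conf'],2),np.round(w2px(p,r['at'])))
o=get_obs();print(o['clock'],o['tcp_pos'],o['ee_rot'],o['opening'])
E
```

```text
scene [[-0.787, -0.393, 0.475, 0.125], [-0.616, 0.487, -0.619, 0.343], [0.012, -0.78, -0.625, 0.602], [0.0, 0.0, 0.0, 1.0]] [[400.0, 0.0, 314.0], [0.0, 400.0, 199.0], [0.0, 0.0, 1.0]]
tweezers [ 0.4803 -0.2286  0.0081] 0.58 [343. 219.]
tweezers_grip [ 0.4781 -0.224   0.0132] 0.74 [343. 219.]
tweezers_grip [ 0.4949 -0.2349  0.0069] 0.46 [339. 216.]
tip_left [ 0.4907 -0.2018  0.0076] 0.58 [332. 224.]
tip_right [ 0.4979 -0.2384  0.008 ] 0.73 [339. 214.]
gauge [ 0.5397 -0.0854  0.0144] 0.97 [280. 241.]
gauge [0.5955 0.0454 0.007 ] 0.77 [214. 268.]
gauge [ 0.2859 -0.1865  0.0163] 0.77 [414. 270.]
rib_left [ 0.2826 -0.1831  0.0121] 0.96 [414. 273.]
rib_left [ 0.5441 -0.0763  0.0141] 0.87 [276. 243.]
rib_left [0.5995 0.0436 0.0068] 0.72 [213. 267.]
rib_left [ 0.4946 -0.2367  0.0096] 0.23 [340. 214.]
rib_right [ 0.5484 -0.087   0.0147] 0.49 [278. 239.]
rib_right [ 0.2868 -0.193   0.0183] 0.46 [415. 267.]
flux_jar [ 0.6649 -0.1269  0.0293] 0.8 [251. 202.]
flux_jar [ 0.4964 -0.2375  0.0088] 0.52 [340. 214.]
flux_jar [ 0.4907 -0.2048  0.0094] 0.49 [333. 223.]
board_phone [ 0.7166 -0.0353  0.001
[... 695 characters left out ...]
087] 0.65 [277. 191.]
rib_left [0.609  0.041  0.0108] 0.64 [219. 165.]
rib_right [ 0.2848 -0.1939  0.0198] 0.67 [326. 310.]
rib_right [0.6007 0.0435 0.0098] 0.57 [218. 169.]
rib_right [ 0.5528 -0.0889  0.019 ] 0.41 [277. 189.]
flux_jar [ 0.6677 -0.1313  0.0282] 0.59 [295. 136.]
flux_jar [0.6085 0.0419 0.0135] 0.59 [219. 165.]
board_phone [ 0.7167 -0.0397  0.001 ] 0.81 [255. 118.]
tip_tin [ 0.4166 -0.0556  0.0203] 0.66 [262. 250.]
driver_red [ 0.5148 -0.4221  0.0168] 0.92 [427. 203.]
1.2 [0.22647513 0.58250309 0.25030745] [[-9.32019949e-01  3.62406973e-01 -5.37273388e-06]
 [ 3.62406973e-01  9.32019949e-01 -2.18385340e-05]
 [-2.90694185e-06 -2.23010656e-05 -1.00000000e+00]] 0.08536667542569232
```

```bash
python3 - <<'E'
import cv2
t=cv2.imread('pics/top0.png')
cv2.imwrite('pics/c1.png',cv2.resize(t[100:320,190:440],None,fx=2.7,fy=2.7,interpolation=cv2.INTER_CUBIC))
s=cv2.imread('pics/scene0.png')
cv2.imwrite('pics/c2.png',cv2.resize(s[150:310,170:450],None,fx=2.8,fy=2.8,interpolation=cv2.INTER_CUBIC))
E
```

```text
(no output)
```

View pics/c1.png

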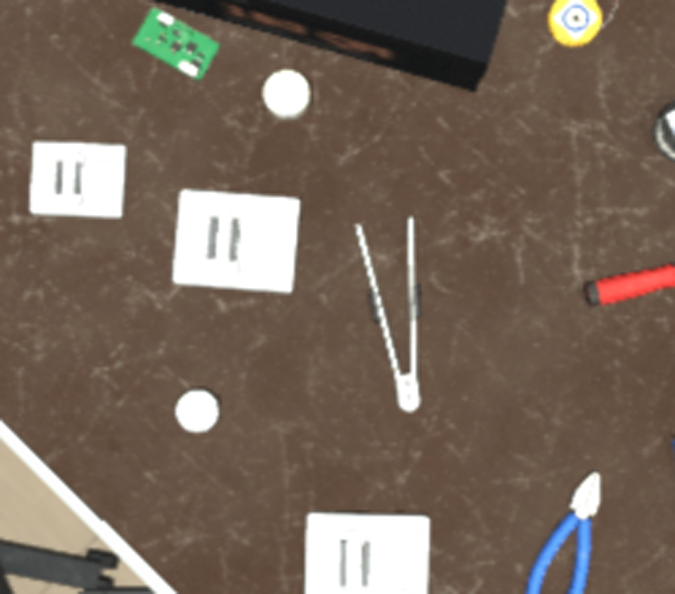

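View pics/c2.png

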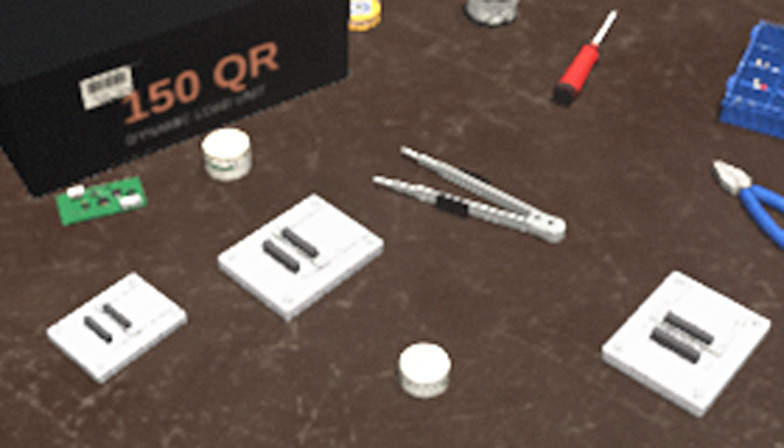

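The target is the smallest gauge, at crop 1 pixel (78,178). It measures 77 x 61 mm, with ribs at about (58,178) and (78,177). The tweezers have their tips at (359,226) and (411,218), their pads at (376,306) and (417,300), and their joint at (408,392). Next I'll measure the ribs, tips and pads.

```bash
cat >> h.py <<'E'
def ribs(p,guess=(0.6053,0.0435),f=8,show=None,z=0.018,R=0.05,res=0.00025):
    # rectify plane z to world grid: row = -x, col = -y
    n=int(2*R/res);xs=guess[0]+R-np.arange(n)*res;ys=guess[1]+R-np.arange(n)*res
    K=np.array(p['K']);T=np.array(p['cam_to_world'])
    X,Y=np.meshgrid(xs,ys,indexing='ij');P=np.stack([X,Y,np.full_like(X,z)],-1)-T[:3,3]
    c=P@T[:3,:3]@K.T;m=(c[...,:2]/c[...,2:]).astype(np.float32)
    im=cv2.remap(p['pixels'][:,:,::-1],m[...,0],m[...,1],cv2.INTER_CUBIC)
    if show: cv2.imwrite('pics/'+show,im)
    return im,xs,ys
E
python3 - <<'E'
from h import *
out=[]
for n in('top','scene'):
    p=grab(n); a,xs,ys=ribs(p); out.append(a)
    g=cv2.cvtColor(a,cv2.COLOR_BGR2GRAY)
    # blobs of dark inside plate
    m=((g<150)).astype(np.uint8); k,l,st,ce=cv2.connectedComponentsWithStats(m)
    for i in range(1,k):
        if 300<st[i,4]<6000:
            r=cv2.minAreaRect(np.argwhere(l==i)[:,::-1].astype(np.float32)); print(n,'rib',xs[0]-ce[i][1]*.00025,ys[0]-ce[i][0]*.00025,st[i],np.array(r[1])*.25,r[2])
    b,xs,ys=ribs(p,(0.4825,-0.2294),z=.012,R=.1,res=.0005); out.append(b)
cv2.imwrite('pics/m.png',np.vstack([np.hstack(out[:2]),np.hstack(out[2:])])[:, :]) 
cv2.imwrite('pics/m.png',cv2.resize(cv2.imread('pics/m.png'),(600,600)))
E
```

```text
top rib 0.6043612244897959 0.056925431711145995 [141 162  11  79 637] [19.5  2.5] 90.0
scene rib 0.6022192708333334 0.061093364197530864 [ 115  150   31  124 2592] [ 6.0921731  30.95982552] 3.6913859844207764
scene rib 0.6016205128205128 0.045083333333333336 [ 178  155   31  117 2418] [ 6.0698595  29.18521309] 3.814074993133545
```

View pics/m.png

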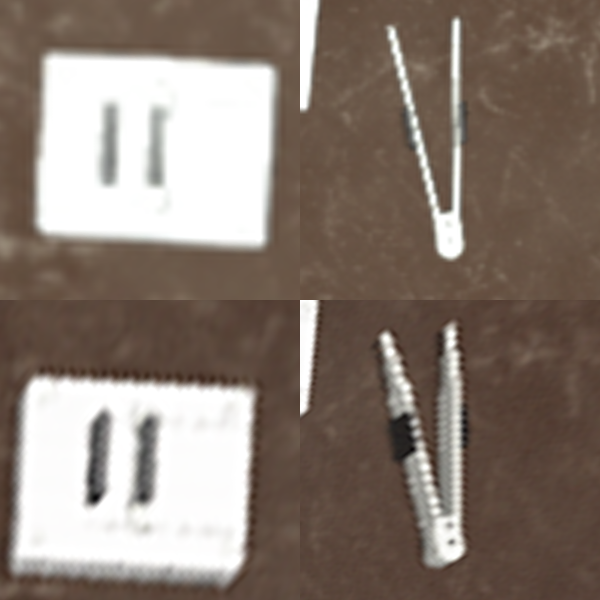

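```bash
cat >> h.py <<'E'
from scipy.spatial.transform import Rotation as Rn
def plan(way,yaw,opening,dec=0):
    """way: list of (x,y,z,rows); linear segments; tool down, tool x at yaw deg (world)"""
    o=get_obs();p=np.array(o['tcp_pos']);R=np.array(o['ee_rot'])
    c,s=np.cos(np.radians(yaw)),np.sin(np.radians(yaw))
    G=np.array([[c,s,0],[s,-c,0],[0,0,-1]]);N=sum(w[3] for w in way)
    pts=[];q=p
    for w in way:
        for i in range(w[3]): pts.append(q+(np.array(w[:3])-q)*(i+1)/w[3])
        q=np.array(w[:3])
    for i,t in enumerate(pts):
        rv=Rn.from_matrix(R.T@G).as_rotvec(degrees=True)/(N-i)
        d=np.round(R.T@(t-p)*1000,dec);rv=np.round(rv,1)
        print([float(v) for v in d]+[float(v) for v in rv]+[opening],end=',\n')
        p=p+R@d/1000;R=R@Rn.from_rotvec(rv,degrees=True).as_matrix()
    print(p,R.round(3).tolist())
E
python3 -c "
from h import *
plan([(.5,.22,.25,9),(.499,-.219,.12,10)],6.7,60)"
```

```text
[-43.0, -27.0, 0.0, -0.0, -0.0, 8.0, 60],
[-46.0, -20.0, 0.0, -0.0, -0.0, 8.0, 60],
[-49.0, -14.0, 0.0, -0.0, -0.0, 8.0, 60],
[-50.0, -6.0, 0.0, -0.0, -0.0, 8.0, 60],
[-50.0, -0.0, 0.0, -0.0, -0.0, 8.0, 60],
[-50.0, 7.0, 0.0, -0.0, -0.0, 8.0, 60],
[-48.0, 14.0, 0.0, -0.0, -0.0, 8.0, 60],
[-46.0, 21.0, 0.0, -0.0, -0.0, 8.0, 60],
[-43.0, 27.0, 0.0, -0.0, -0.0, 8.0, 60],
[-44.0, 2.0, 13.0, -0.0, -0.0, 8.0, 60],
[-43.0, 9.0, 13.0, -0.0, -0.0, 8.0, 60],
[-41.0, 14.0, 13.0, -0.0, -0.0, 8.0, 60],
[-39.0, 20.0, 13.0, -0.0, -0.0, 8.0, 60],
[-36.0, 26.0, 13.0, -0.0, -0.0, 8.0, 60],
[-32.0, 30.0, 13.0, -0.0, 0.0, 8.0, 60],
[-28.0, 34.0, 13.0, -0.0, 0.0, 8.0, 60],
[-23.0, 38.0, 13.0, -0.0, 0.0, 8.0, 60],
[-17.0, 40.0, 13.0, -0.0, 0.0, 8.0, 60],
[-11.0, 42.0, 13.0, -0.0, 0.0, 8.1, 60],
[ 0.49889568 -0.21868119  0.12026554] [[0.993, 0.116, -0.0], [0.116, -0.993, 0.0], [-0.0, -0.0, -1.0]]
```

servo_tool(
  motion=[
    [-43, -27, 0, 0, 0, 8, 60],
    [-46, -20, 0, 0, 0, 8, 60],
    [-49, -14, 0, 0, 0, 8, 60],
    [-50, -6, 0, 0, 0, 8, 60],
    [-50, 0, 0, 0, 0, 8, 60],
    [-50, 7, 0, 0, 0, 8, 60],
    [-48, 14, 0, 0, 0, 8, 60],
    [-46, 21, 0, 0, 0, 8, 60],
    [-43, 27, 0, 0, 0, 8, 60],
  ],
  force=30,
)

```text
clock: 2.42
tcp_pos: [0.5008, 0.2187, 0.2505]
ee_rot: [[0.061, 0.998, 0.0], [0.998, -0.061, 0.0], [0.0, 0.0, -1.0]]
contact_force: [0.5, 0.1, 0.7]
opening: 0.0601
grip_force: 0.0
```

servo_tool(
  motion=[
    [-44, 2, 13, 0, 0, 8, 60],
    [-43, 9, 13, 0, 0, 8, 60],
    [-41, 14, 13, 0, 0, 8, 60],
    [-39, 20, 13, 0, 0, 8, 60],
    [-36, 26, 13, 0, 0, 8, 60],
    [-32, 30, 13, 0, 0, 8, 60],
    [-28, 34, 13, 0, 0, 8, 60],
    [-23, 38, 13, 0, 0, 8, 60],
    [-17, 40, 13, 0, 0, 8, 60],
    [-11, 42, 13, 0, 0, 8.1, 60],
  ],
)

```text
clock: 3.68
tcp_pos: [0.4989, -0.2201, 0.12]
ee_rot: [[0.994, 0.112, 0.0], [0.112, -0.994, 0.0], [0.0, -0.0, -1.0]]
contact_force: [0.9, -0.3, -0.3]
opening: 0.06
grip_force: 0.0
```

servo_tool(
  motion=[
    [0, 0, 0, 0, 0, 0, 60],
    [0, 0, 0, 0, 0, 0, 60],
  ],
)

```text
clock: 3.92
tcp_pos: [0.4989, -0.2183, 0.1202]
ee_rot: [[0.993, 0.117, -0.0], [0.117, -0.993, 0.0], [-0.0, -0.0, -1.0]]
contact_force: [0.8, 0.0, 0.2]
opening: 0.06
grip_force: 0.0
```

```bash
python3 -c "
from h import *
o=get_obs();print(o['clock'],np.round(o['qpos'],1),o['contact_force'])
a=ribs(grab('top'),(0.4825,-0.2294),z=.012,R=.1,res=.0005)[0];b=ribs(grab('scene'),(0.4825,-0.2294),z=.012,R=.1,res=.0005)[0]
cv2.imwrite('pics/d.png',np.hstack([a,b]))
plan([(.499,-.219,.022,5)],6.7,60)
"
```

```text
3.925 [ -6.7  38.3  34.6 111.3 -32.8  40.5 -35.4] [0.84210527 0.00580274 0.23261472]
[-0.0, 0.0, 20.0, -0.0, -0.0, 0.0, 60],
[-0.0, 1.0, 19.0, -0.0, -0.0, 0.0, 60],
[-0.0, -0.0, 20.0, -0.0, -0.0, 0.0, 60],
[-0.0, 0.0, 20.0, -0.0, -0.0, 0.0, 60],
[-0.0, 0.0, 20.0, -0.0, -0.0, 0.1, 60],
[ 0.49943732 -0.21862511  0.02152553] [[0.993, 0.116, 0.0], [0.116, -0.993, 0.001], [0.001, -0.0, -1.0]]
```

View pics/d.png

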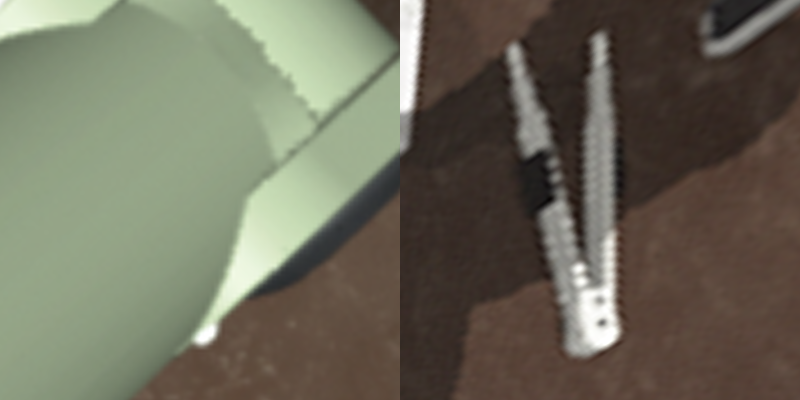

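The top camera sees only the arm now. The scene camera still shows the tweezers undisturbed, with the left pad at (540,180) and the joint at (595,325). I'll go down and close gently.

servo_tool(
  motion=[
    [0, 0, 20, 0, 0, 0, 60],
    [0, 1, 20, 0, 0, 0, 60],
    [0, 0, 20, 0, 0, 0, 60],
    [0, 0, 20, 0, 0, 0, 60],
    [0, 0, 13, 0, 0, 0, 60],
    [0, 0, 5, 0, 0, 0, 60],
    [0, 0, 0, 0, 0, 0, 50],
    [0, 0, 0, 0, 0, 0, 46],
  ],
  force=30,
)

```text
clock: 5.03
tcp_pos: [0.4993, -0.2198, 0.0228]
ee_rot: [[0.993, 0.116, 0.001], [0.116, -0.993, -0.0], [0.001, 0.0, -1.0]]
contact_force: [-0.1, 0.3, 0.6]
opening: 0.0458
grip_force: 0.0
```

```bash
python3 -c "
from h import *
p=grab('scene','e.png')
a=p['pixels'][150:290,270:430,::-1]
print(w2px(p,get_obs()['tcp_pos']))
cv2.imwrite('pics/e.png',cv2.resize(a,None,fx=4,fy=4,interpolation=cv2.INTER_CUBIC))
"
```

```text
[334.18805485 212.88802062]
```

View pics/e.png

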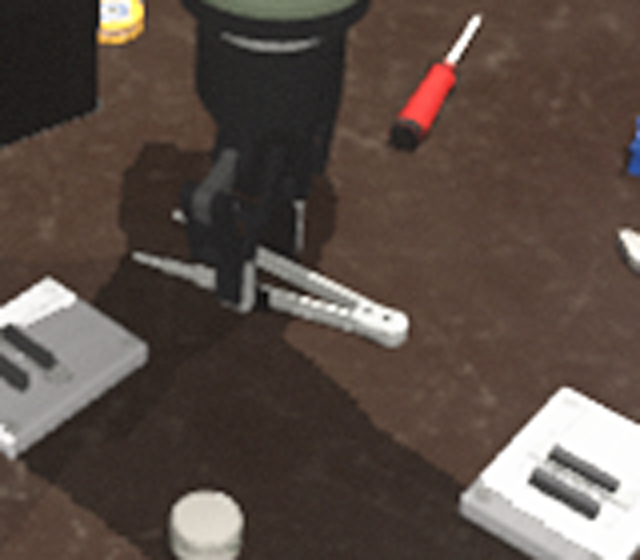

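The left finger straddles the left pad, at about (240,280), and nothing has been disturbed. Closing now.

servo_tool(
  motion=[
    [-1, 0, 0, 0, 0, 0, 44],
    [0, 0, 0, 0, 0, 0, 41],
    [0, 0, 0, 0, 0, 0, 38],
    [0, 0, 0, 0, 0, 0, 35],
    [0, 0, 0, 0, 0, 0, 32],
    [0, 0, 0, 0, 0, 0, 30],
    [0, 0, 0, 0, 0, 0, 29],
    [0, 0, 0, 0, 0, 0, 29],
  ],
  force=30,
)

```text
clock: 6.08
tcp_pos: [0.4985, -0.2204, 0.0231]
ee_rot: [[0.993, 0.116, 0.002], [0.116, -0.993, -0.001], [0.001, 0.001, -1.0]]
contact_force: [-0.4, -0.8, 14.1]
opening: 0.0291
grip_force: 13.4
```

servo_tool(
  motion=[
    [0, 0, -4, 0, 0, 0, 28],
    [0, 0, -12, 0, 0, 0, 28],
    [0, 0, -16, 0, 0, 0, 28],
    [0, 0, -16, 0, 0, 0, 28],
    [0, 0, -12, 0, 0, 0, 28],
    [0, 0, 0, 0, 0, 0, 28],
  ],
)

```text
clock: 6.82
tcp_pos: [0.4985, -0.2198, 0.0833]
ee_rot: [[0.993, 0.116, 0.001], [0.116, -0.993, -0.0], [0.001, 0.001, -1.0]]
contact_force: [-0.2, 0.5, -0.4]
opening: 0.0284
grip_force: 12.0
```

```bash
python3 -c "
from h import *
p=grab('scene','f.png')
a=p['pixels'][150:290,270:430,::-1]
o=get_obs();T=o['tcp_pos']
for t in('tweezers','tip_left','tip_right'):
  for q in(p,grab('top')):
    for r in boxes_of(q,t): print(t,np.round(r['at'],4),round(r['conf'],2),np.round(w2px(q,r['at'])))
cv2.imwrite('pics/f.png',cv2.resize(a,None,fx=4,fy=4,interpolation=cv2.INTER_CUBIC))
# gauge: yaw -3.3, target tcp
yaw=-3.3;c,s=np.cos(np.radians(yaw)),np.sin(np.radians(yaw))
m=np.array([.6065,.0493]); print('goal',m-68*.001*np.array([c,s]))
"
```

```text
tweezers [ 0.4662 -0.227   0.0721] 0.59 [350. 200.]
tip_left [ 0.4784 -0.2129  0.0671] 0.71 [341. 203.]
tip_right [ 0.483  -0.2312  0.0712] 0.62 [344. 196.]
tip_right [0.6068 0.0437 0.0131] 0.28 [218. 166.]
goal [0.53861276 0.05321435]
```

View pics/f.png

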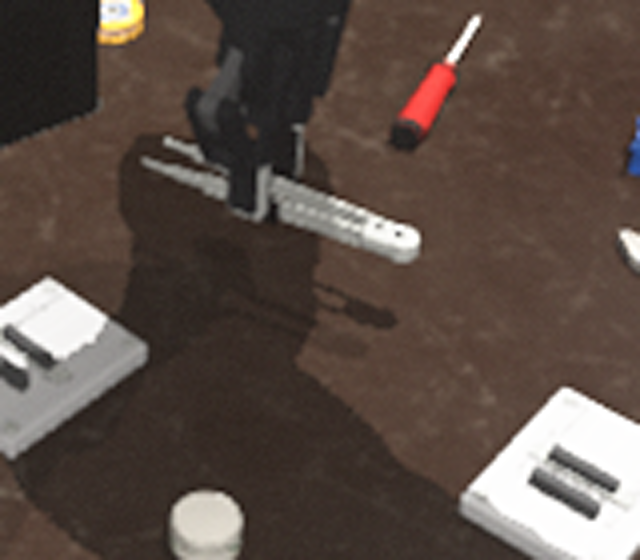

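The tweezers are lifted and held, with the tips at (145,162) and (168,143) and the tail at (405,245). They look level. I'll check the pitch and plan the carry.

```bash
cat >> h.py <<'E'
def model(p,spacing,zoff=-.0231,tw=0.):
    o=get_obs();T=np.array(o['tcp_pos']);R=np.array(o['ee_rot']);ax=R[:,0];ay=-R[:,1]
    B=T+np.array([0,0,zoff])
    f=lambda x,y,z:w2px(p,B+ax*x+ay*y+np.array([0,0,z])).round(1)
    return {'tipL':f(.070,spacing/2,.007),'tipR':f(.070,-spacing/2,.007),'tail':f(-.089,0,.014),'tailmid':f(-.077,0,.014)}
E
python3 -c "
from h import *
p=grab('scene'); print({k:((v-[270,150])*4).tolist() for k,v in model(p,.0218).items()})
plan([(.5386,.0532,.0833,11)],-3.3,28)"
```

```text
{'tipL': [141.5999999999999, 159.60000000000002], 'tipR': [162.4000000000001, 139.60000000000002], 'tail': [415.20000000000005, 238.39999999999998], 'tailmid': [394.0, 230.39999999999998]}
[7.0, -24.0, -0.0, 0.0, 0.0, 0.9, 28],
[6.0, -25.0, -0.0, 0.0, 0.0, 0.9, 28],
[6.0, -24.0, -0.0, 0.0, 0.0, 0.9, 28],
[5.0, -24.0, -0.0, 0.0, 0.0, 0.9, 28],
[5.0, -25.0, -1.0, 0.0, 0.0, 0.9, 28],
[5.0, -25.0, 0.0, 0.0, 0.0, 0.9, 28],
[4.0, -24.0, 0.0, 0.0, 0.0, 0.9, 28],
[4.0, -25.0, 0.0, 0.0, 0.0, 0.9, 28],
[3.0, -25.0, 0.0, 0.0, 0.0, 0.9, 28],
[3.0, -25.0, -0.0, 0.0, 0.0, 0.9, 28],
[3.0, -25.0, -0.0, 0.0, 0.0, 0.9, 28],
[0.53876596 0.05320763 0.08316169] [[0.998, -0.057, -0.0], [-0.057, -0.998, -0.0], [-0.0, 0.0, -1.0]]
```

servo_tool(
  motion=[
    [7, -24, 0, 0, 0, 0.9, 28],
    [6, -25, 0, 0, 0, 0.9, 28],
    [6, -24, 0, 0, 0, 0.9, 28],
    [5, -24, 0, 0, 0, 0.9, 28],
    [5, -25, -1, 0, 0, 0.9, 28],
    [5, -25, 0, 0, 0, 0.9, 28],
    [4, -24, 0, 0, 0, 0.9, 28],
    [4, -25, 0, 0, 0, 0.9, 28],
    [3, -25, 0, 0, 0, 0.9, 28],
    [3, -25, 0, 0, 0, 0.9, 28],
  ],
)

```text
clock: 8.62
tcp_pos: [0.5349, 0.0292, 0.0833]
ee_rot: [[0.999, -0.041, 0.0], [-0.041, -0.999, 0.0], [0.0, -0.0, -1.0]]
contact_force: [-0.4, -0.2, 0.1]
opening: 0.0282
grip_force: 12.1
```

servo_tool(
  motion=[
    [3, -25, 0, 0, 0, 0.9, 28],
    [0, 0, 8, 0, 0, 0, 27],
    [0, 0, 8, 0, 0, 0, 26.5],
    [0, 0, 8, 0, 0, 0, 26],
    [0, 0, 0, 0, 0, 0, 26],
    [0, 0, 0, 0, 0, 0, 26],
  ],
)

```text
clock: 9.38
tcp_pos: [0.5389, 0.0528, 0.0594]
ee_rot: [[0.998, -0.057, 0.0], [-0.057, -0.998, -0.0], [0.0, 0.0, -1.0]]
contact_force: [0.6, -0.8, -0.9]
opening: 0.0262
grip_force: 13.7
```

```bash
python3 -c "
from h import *
o=get_obs();print(o['tcp_pos'],o['opening'],o['grip_force'],o['contact_force'])
p=grab('scene');q=grab('top')
a=cv2.resize(p['pixels'][195:305,160:300,::-1],None,fx=5,fy=5,interpolation=cv2.INTER_CUBIC)
b=cv2.resize(q['pixels'][130:205,190:250,::-1],None,fx=7,fy=7,interpolation=cv2.INTER_CUBIC)[:550]
a=a[:525];b=b[:525]
im=np.hstack([a,b[:, :]]) if a.shape[0]==b.shape[0] else a
im=im[:,:]
print(im.shape)
s=800/im.shape[1];print(s);cv2.imwrite('pics/g.png',cv2.resize(im,None,fx=s,fy=s))
print({k:((v-[160,195])*5*s).tolist() for k,v in model(p,.017).items()})
for n,c in(('L',(.6073,.0572)),('R',(.6066,.0415))):
  print(n,(w2px(p,[*c,.018])-[160,195])*5*s,(w2px(q,[*c,.018])-[190,130])*7*s+[700*s,0])
print({k:((v-[190,130])*7*s+[700*s,0]).tolist() for k,v in model(q,.017).items()})
"
```

```text
[0.53887847 0.052806   0.0593933 ] 0.02623222986928766 13.678275346755981 [ 0.55603357 -0.76362623 -0.86666397]
(525, 1120, 3)
0.7142857142857143
{'tipL': [147.8571428571429, 215.71428571428572], 'tipR': [173.9285714285714, 198.57142857142858], 'tail': [364.6428571428572, 361.4285714285714], 'tailmid': [347.50000000000006, 347.50000000000006]}
L [158.4439802 249.8273589] [606.79659652 176.37029465]
R [181.9002288  233.48997883] [641.91591006 177.38777052]
{'tipL': [593.5, 162.99999999999997], 'tipR': [632.5, 164.50000000000003], 'tail': [587.5, 528.0], 'tailmid': [589.5, 500.0]}
```

View pics/g.png

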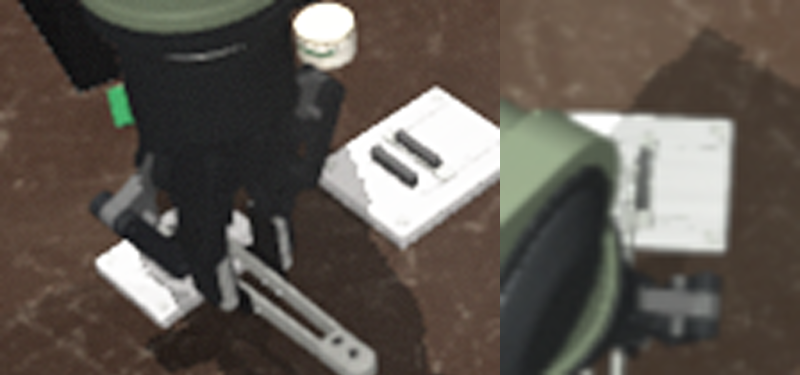

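The scene camera can't see the tips behind the gripper here, and the top view shows only the right rib at (645,180). I'll move 100 mm left, clear of the arm's occlusion, to measure the tips against the TCP in the top camera.

servo_tool(
  motion=[
    [0, -25, 0, 0, 0, 0, 26],
    [0, -25, 0, 0, 0, 0, 26],
    [0, -25, 0, 0, 0, 0, 26],
    [0, -25, 0, 0, 0, 0, 26],
    [0, 0, 0, 0, 0, 0, 26],
    [0, 0, 0, 0, 0, 0, 26],
  ],
)

```text
clock: 10.22
tcp_pos: [0.5445, 0.1525, 0.0595]
ee_rot: [[0.998, -0.057, 0.0], [-0.057, -0.998, -0.0], [0.0, 0.0, -1.0]]
contact_force: [0.7, -0.6, -1.3]
opening: 0.0266
grip_force: 13.7
```

```bash
python3 -c "
from h import *
o=get_obs();T=o['tcp_pos'];print(T,o['opening'],o['grip_force'])
q=grab('top','top1.png');p=grab('scene','scene1.png')
a,xs,ys=ribs(q,(T[0]+.066,T[1]-.04),z=T[2]-.0231+.009,R=.06,res=.0003)
b,_,_=ribs(q,(.6065,.0493),z=.018,R=.06,res=.0003)
c=cv2.resize(p['pixels'][200:320,120:280,::-1],(533,400))
cv2.imwrite('pics/h.png',cv2.resize(np.hstack([a,b]),None,fx=1,fy=1))
for t in('tip_left','tip_right'):
  for r in boxes_of(q,t): print(t,np.round(r['at'],4),round(r['conf'],2))
m=model(q,.0175)
K=lambda v,z,c:((c[0]+.06-px2w(q,*v,z)[0])/.0003,(c[1]+.06-px2w(q,*v,z)[1])/.0003)
print({k:np.round(K(v,T[2]-.0141,(T[0]+.066,T[1]-.04)),1) for k,v in m.items()})
"
```

```text
[0.5444796 0.1525348 0.0594678] 0.026616105608407728 13.659494072198868
tip_left [0.6066 0.0392 0.012 ] 0.74
{'tipL': array([186.4,  54. ]), 'tipR': array([189.4, 111.5]), 'tail': array([715.5,  44.9]), 'tailmid': array([675.3,  47.4])}
```

View pics/h.png

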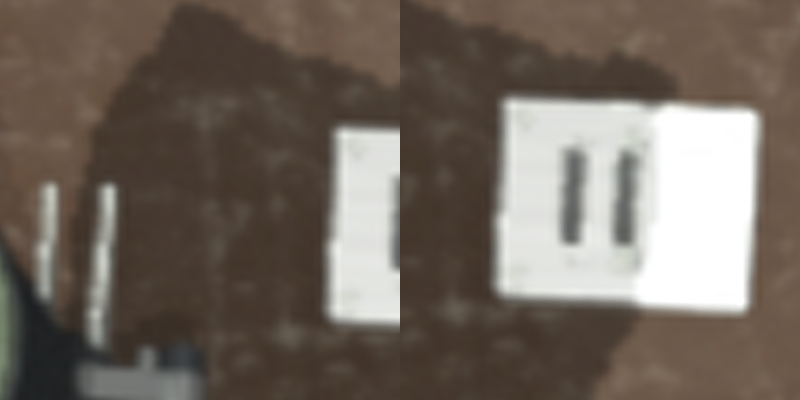

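The tips show clearly in the top view, at (50,184) and (109,184), and the ribs at (572,195) and (625,195). I'll get sub-pixel centroids for both.

```bash
python3 -c "
from h import *
im=cv2.imread('pics/h.png',0).astype(float);a,b=im[:,:400],im[:,400:]
T=np.array(get_obs()['tcp_pos']);R=np.array(get_obs()['ee_rot'])
ca=(T[0]+.066,T[1]-.04);cb=(.6065,.0493)
W=lambda c,r,k:(c[0]+.06-r*.0003,c[1]+.06-k*.0003)
print('ribs')
for lo,hi in((150,196),(203,248)):
  pts=[]
  for r in range(160,232,6):
    w=np.clip(200-b[r-3:r+4,lo:hi].mean(0),0,None); pts.append((r,(w*np.arange(lo,hi)).sum()/w.sum()))
  f=np.polyfit(*np.array(pts).T,1)
  rows=np.clip(200-b[120:275,lo+15:hi-15].mean(1),0,None); rr=(rows*np.arange(120,275)).sum()/rows.sum()
  print(f[0],W(cb,rr,np.polyval(f,rr)))
print('tips')
for lo,hi in((35,68),(92,126)):
  pts=[]
  for r in range(192,225,4):
    w=np.clip(a[r-3:r+4,lo:hi].mean(0)-120,0,None); pts.append((r,(w*np.arange(lo,hi)).sum()/w.sum()))
  f=np.polyfit(*np.array(pts).T,1)
  print(f[0],'end y',W(ca,187,np.polyval(f,187)),'rel tool',R.T@(np.array([*W(ca,187,np.polyval(f,187)),T[2]])-T))
  col=a[:,int(np.polyval(f,190))];print(col[174:196:2].astype(int))
"
```

```text
ribs
-0.06650412143569727 (np.float64(0.6073872556583318), np.float64(0.057620937257280506))
-0.06803991942152209 (np.float64(0.6063756565647727), np.float64(0.04187963268773506))
tips
-0.028202605617884055 end y (np.float64(0.6144766779760671), np.float64(0.15731635577764316)) rel tool [ 6.94971071e-02 -8.98978350e-03  5.16033906e-06]
[ 87  88  90 100 120 143 162 182 193 194 193]
-0.019344137819879603 end y (np.float64(0.6144766779760671), np.float64(0.1397731422255405)) rel tool [7.05092327e-02 8.52420919e-03 7.00948711e-06]
[ 59  62  65  72  94 122 146 173 192 198 198]
```

```bash
python3 -c "
from h import *
plan([(.5381,.0542,.0595,5),(.5381,.0542,.0461,4)],-3.8,25.1,1)"
```

```text
[-0.2, 19.7, -0.0, 0.0, -0.0, 0.1, 25.1],
[-0.1, 19.6, -0.0, 0.0, -0.0, 0.0, 25.1],
[-0.1, 19.7, -0.0, 0.0, -0.0, 0.1, 25.1],
[-0.1, 19.7, -0.1, 0.0, -0.0, 0.0, 25.1],
[-0.1, 19.7, 0.0, 0.0, -0.0, 0.1, 25.1],
[0.0, -0.0, 3.4, 0.0, -0.0, 0.0, 25.1],
[0.0, -0.0, 3.3, 0.0, -0.0, 0.1, 25.1],
[0.0, -0.0, 3.4, 0.0, -0.0, 0.0, 25.1],
[0.0, -0.0, 3.3, 0.0, -0.0, 0.1, 25.1],
[0.53809604 0.05416141 0.04613035] [[0.998, -0.066, 0.0], [-0.066, -0.998, -0.0], [0.0, 0.0, -1.0]]
```

servo_tool(
  motion=[
    [-0.2, 19.7, 0, 0, 0, 0.1, 25.1],
    [-0.1, 19.7, 0, 0, 0, 0, 25.1],
    [-0.1, 19.7, 0, 0, 0, 0.1, 25.1],
    [-0.1, 19.7, 0, 0, 0, 0, 25.1],
    [-0.1, 19.7, 0, 0, 0, 0.1, 25.1],
    [0, 0, 3.4, 0, 0, 0, 25.1],
    [0, 0, 3.4, 0, 0, 0.1, 25.1],
    [0, 0, 3.3, 0, 0, 0, 25.1],
    [0, 0, 3.3, 0, 0, 0.1, 25.1],
    [0, 0, 0, 0, 0, 0, 25.1],
  ],
)

```text
clock: 11.68
tcp_pos: [0.538, 0.055, 0.0456]
ee_rot: [[0.998, -0.065, -0.0], [-0.065, -0.998, -0.0], [-0.0, 0.0, -1.0]]
contact_force: [-0.3, -0.2, -0.8]
opening: 0.0254
grip_force: 14.3
```

servo_tool(
  motion=[
    [0, 0, 0, 0, 0, 0, 25.1],
    [0, 0, 0, 0, 0, 0, 25.1],
    [0, 0, 0, 0, 0, 0, 25.1],
    [0, 0, 0, 0, 0, 0, 25.1],
  ],
)

```text
clock: 12.18
tcp_pos: [0.5381, 0.0548, 0.046]
ee_rot: [[0.998, -0.065, 0.0], [-0.065, -0.998, 0.0], [0.0, -0.0, -1.0]]
contact_force: [-0.4, -0.4, -1.3]
opening: 0.0257
grip_force: 14.3
```

```bash
python3 -c "
from h import *
for i in range(4):
  q=grab('top');o=get_obs();print(o['clock'],o['tcp_pos'],o['opening'],o['grip_force'],o['contact_force'],np.round(o['ee_rot'][0],4))
T=o['tcp_pos']
a,xs,ys=ribs(q,(.6065,.0493),z=T[2]-.0231+.009,R=.05,res=.00025)
b,_,_=ribs(q,(.6065,.0493),z=.018,R=.05,res=.00025)
cv2.imwrite('pics/i.png',np.hstack([a,b]))
"
```

```text
12.225 [0.5381264  0.05478929 0.04592234] 0.025267875073041634 14.256342351436615 [-0.204053   -0.2260377  -0.62342025] [ 0.9979 -0.0653  0.    ]
12.275 [0.53812743 0.05475564 0.04593899] 0.025652862893729644 14.256442487239838 [ 0.1823231   0.78369245 -0.66145742] [ 9.979e-01 -6.540e-02  1.000e-04]
12.325 [0.53812562 0.05477113 0.04591935] 0.025197177407717992 14.256328046321869 [-0.52704217  0.16765058 -0.69183216] [ 9.979e-01 -6.540e-02  1.000e-04]
12.375 [0.53810296 0.05479922 0.04591044] 0.025106691940500886 14.256275296211243 [ 0.17515314  0.10144629 -0.66335565] [ 0.9979 -0.0653  0.    ]
```

View pics/i.png

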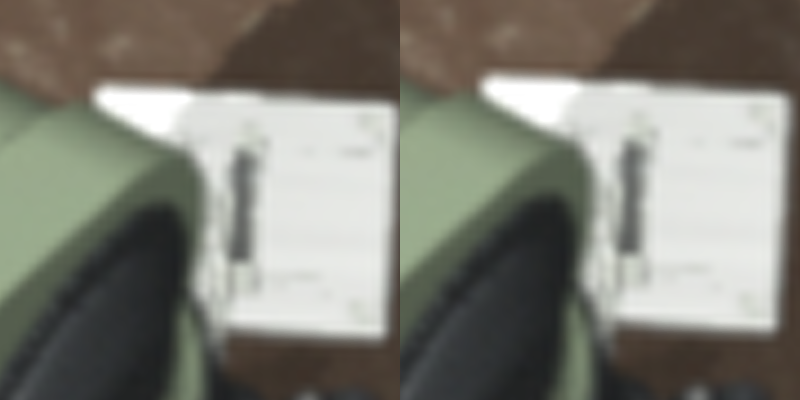

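The right rib is visible at (243,205) in the left panel. The right leg is a faint white strip around (215-228, 200-330). The TCP is 0.6 mm too far left, so I'll correct that and zoom with more contrast.

servo_tool(
  motion=[
    [0, 0.6, 0, 0, 0, 0, 25.1],
    [0, 0, 0, 0, 0, 0, 25.1],
    [0, 0, 0, 0, 0, 0, 25.1],
    [0, 0, 0, 0, 0, 0, 25.1],
  ],
)

```text
clock: 12.88
tcp_pos: [0.5381, 0.0542, 0.0459]
ee_rot: [[0.998, -0.065, 0.0], [-0.065, -0.998, -0.0], [0.0, 0.0, -1.0]]
contact_force: [0.3, 0.5, -0.8]
opening: 0.0255
grip_force: 14.3
```

```bash
python3 -c "
from h import *
q=grab('top');p=grab('scene');o=get_obs();print(o['clock'],o['tcp_pos'],o['opening'],o['grip_force'])
T=o['tcp_pos']
a,xs,ys=ribs(q,(.595,.042),z=T[2]-.0231+.009,R=.025,res=.000125)
g=np.clip((a.astype(float)-130)*2.1,0,255).astype(np.uint8)
x,y=.6064,.0419; cv2.circle(g,(int((ys[0]-y)/.000125),int((xs[0]-x)/.000125)),3,(0,0,255),1)
b=cv2.resize(p['pixels'][230:290,180:240,::-1],(400,400),interpolation=cv2.INTER_CUBIC)
cv2.imwrite('pics/j.png',np.hstack([g,b]))
"
```

```text
12.975 [0.53807743 0.05419217 0.04588718] 0.025472184803915346 14.256224781274796
```

View pics/j.png

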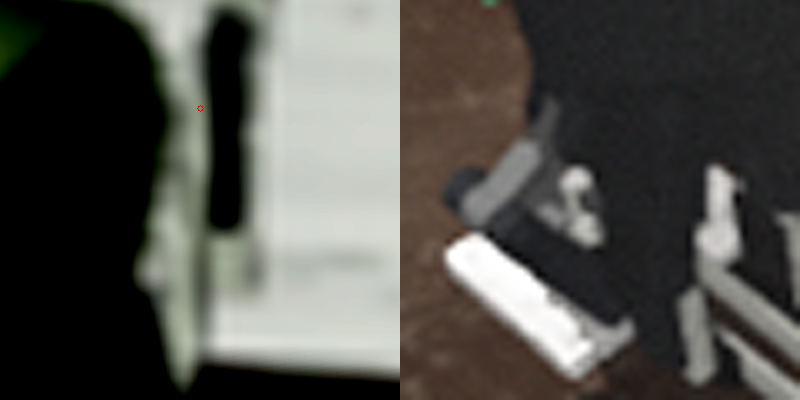

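The right leg shows as the bright strip from (185,385) up to about (197,110). That agrees with the predicted right-tip position, the red mark at (200,108), next to the rib as parallax predicts. The rib hasn't moved, and the pose and grip are steady, so I'm handing in.

```bash
python3 -c "
from h import *
print(robot.close_job())"
```

```text
the job is handed in; nothing more can be done
None
```

I handed the job in at about 13 s with the tweezers held level and steady over the smallest gauge. By my estimate the tips are about 1 cm above the ribs and 15.7 mm apart, against a measured rib spacing of 15.8 mm. The left tip was hidden from both cameras in the final pose, so its position comes from a measurement taken 10 cm to the left.

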